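# Fit an oversize access panel under the lips of an equipment housing

### The arm

A 6-joint arm with a two-finger parallel gripper is mounted at the origin on the work surface. World frame = base frame: x ahead of the robot, y to its left, z up, the work surface at z = 0. Lengths are in m, angles in rad, forces in N, time in s.
With the tool pointing down it reaches from about 0.3 to 0.775 m from the base axis. Payload 14.6 kg.
Tool frame: the origin (TCP) lies midway between the tips of the shut fingers; the grasp point (between the pads) lies 19 mm behind it; z points along the fingers, y is the direction in which the jaws open and shut (so a half turn about z gives the same grasp; the last joint's range is limited). The gripper opens to 94 mm and grips with 3 to 60 N. Pads are 16 mm wide; open, the fingers measure 119 mm over their backs; the gripper's body (75 mm by 177 mm) begins 78 mm behind the grasp point.
Start: joints at [1.185, 0.3, 1.521, -0, 1.321, -0.067], TCP at [0.172, 0.522, 0.205] pointing down, gripper open.
Joint ranges: [-3.03, 3.03], [-0.79, 2.21], [0.23, 2.52], [-1.04, 4.18], [0, 3.07], [-2.55, 2.55]. Speed limits (rad/s): [2.22, 2.22, 2.57, 3.14, 3.14, 3.14].

### API

Orientations are given as [roll, pitch, yaw] about the fixed x, y, z axes, in that order (R = Rz(yaw) Ry(pitch) Rx(roll)).
In Python, from station import readout, imaging, job gives the robot as it stands.
- The arm moves only by the tool arm_command, never from a script. Its argument "increments" is a list of rows, each an object with "gripper": the opening, from 0 (shut) to 1 (fully open); "slide": the shift along the world's x, y, z in m, a list of three; "yaw": the turn about the world's z in rad. A call has 1 to 8 rows; each row is the pose to reach, as a shift and turn from the pose commanded when the call began; what a row does not reach only later rows make up. A row lasts 1/8 s, in which the tool goes at most 62.5 mm and 10.7 degrees, less where a joint would pass 70% of its speed; a pose out of reach is approached as far as the arm can. A call with a gripper value outside its range is refused whole. The fingers move at their own pace and stop on an object; "grip_force" is the grip in N (left out, the last holds). Time passes only in rows, so rows that repeat a pose let the fingers close. It gives the time, the measured TCP pose, the force and the opening at its end, in the units of the state.
- readout.get_obs(): the state, without advancing time (a new reading comes with each control period).
- imaging.camera(name): name is "side" or "top"; returns a dict with "color" (480x640x3 uint8, red, green, blue), "mtx" (3x3 intrinsics, pixels), "D" ([k1, k2, p1, p2, k3] as OpenCV has them; the pictures are not rectified), "rvec" (rotation vector, rad) and "tvec" (3), from world to camera coordinates, as OpenCV has them. Camera axes: x right, y down, z forward; pixel columns grow to the right and rows downward; lengths in m; the calibration is good to about 2 mm. A picture is of the moment at which its call begins. There is no depth.
- job.hand_in(): hands the job in, once; it reports no verdict.
The state is a dict: "time_s": time; "qpos": joint angles; "joint_vel": joint speeds; "tau": joint torques, N m; "ee_pos": TCP position; "eef_rot": TCP orientation; "force": force on the tool from outside, world axes, zero at the start; "moment": the same for the moment, N m; "grip_width": finger opening in m.
Only numpy, scipy, OpenCV 4.12 (cv2) and the standard library are available. Lean on these libraries where they do the work, as an engineer would, in place of code of your own. Each camera call takes 0.05 s, during which the arm holds its last target. There are 200 camera calls.

### The job

Fit the loose access panel into the open equipment housing: it is longer than the opening, so tilt it, tuck one end under the deep lip, let the other end down past the narrow lip, settle it flat on the ledges inside and slide it fully home under the narrow lip, against the end wall there. The height of the ledges is unknown, so feel your way: never force or drop the panel, let go when it lies home, and leave the other things on the bench where they are.

Things in the scene. Friction and masses are not known exactly. Their poses are not given: they have to be found in the camera images.
- panel: Loose aluminium panel, about 0.45 kg: plate 100 (x) by 182 (y) by 6 mm (z) with a black block handle on its centre, 60 (x) by 28 (y) mm, its top 42 mm above the underside; take it across its 28 mm. Origin: centre of the underside; z up, y along the length. A half turn about z makes no difference. It starts flat on the bench, handle up.
- housing: Fixed grey sheet-metal housing lying on its back, open on top, 124 (x) by 221 (y) by 58 mm high. Origin: centre of its underside, on the bench; z up, y + towards the deep lip. Inside 108 mm wide (x -54 to 54), 205 mm long (y -102.5 to 102.5). The opening between the two end lips is 165 mm long (y -90.5 to 74.5); no lips along the long sides.
- deep_lip (a point): Middle of the inner top edge of the housing's deep lip (a 6 mm thick plate, z 52 to 58, covering y 74.5 to 102.5 of the inside). Axes as the housing's. With the panel pushed to the wall beneath this lip, its other end clears the narrow lip by 11 mm.
- narrow_lip (a point): Middle of the inner top edge of the narrow lip (6 mm thick, z 52 to 58, covering y -102.5 to -90.5). Under both lips, across the full width (y above 56.5 and y below -70.5), lie ledges topped with black rubber strips that give 1 mm per 3 N, 4 mm at most. Both tops are at one height, different each time: 14 to 34 mm above the bench. Between them it is open down to z 10.
- end_wall (a point): Point on the inner face of the end wall under the narrow lip (housing y -102.5), 30 mm above the bench. The panel is home when its end bears on this wall: its origin is then at housing y -11.5 and it lies 12 mm under the narrow lip and 5 mm under the deep lip.
- screwdriver: screwdriver lying near the back, 200 mm; leave alone
- spacer: upright steel cylinder, 32 mm across, 40 mm high; leave alone
- bush: upright brass cylinder, 44 mm across, 25 mm high; leave alone
- bottle: upright white bottle, 48 mm across, 130 mm high; leave alone
- tape: black ring lying flat, 90 mm across, 22 mm high; leave alone
- spanner: spanner lying flat, 150 mm; leave alone
There are look-alikes about, which are no part of the job. Leave any green look-alike of the panel alone.

How it is judged:
By the outcome, as a careful person would: the job done as asked, in the order asked, and still so for the second after the job is handed in, with the robot touching nothing.
It also fails if it takes over 58 s, if anything falls off the work surface, if the arm or the gripper's body presses on something with over 40 N, if the wrist force passes 120 N, or if a joint passes its speed limit or range.

## Working session

There is one attempt and no reset: what is moved stays moved. The work goes in short steps, Python scripts to look and compute and a tool call to move; the robot and the scene stay as the last step left them, time stands still between calls to the robot, and variables do not carry over. Pictures are saved under pics/ and viewed, about 8 in all and at most 12, crops included, and the job is handed in when it is done.

Besides the shell and the picture viewer there is one more tool, called after ">>>" by a JSON object that holds its "method" and its "body". arm_command: Moves the arm, as the interface text tells. Its arguments: {"type":"object","properties":{"increments":{"type":"array","items":{"type":"object","properties":{"gripper":{"type":"number"},"slide":{"type":"array","items":{"type":"number"}},"yaw":{"type":"number"}}}},"grip_force":{"type":"number"}},"required":["increments"]}

```bash
mkdir -p pics
cat > h.py <<'E'
import numpy as np, cv2
from station import readout, imaging, job
def cam(n):
    c=imaging.camera(n); c["R"]=cv2.Rodrigues(np.array(c["rvec"],float))[0]; c["t"]=np.array(c["tvec"],float).ravel()
    c["mtx"]=np.array(c["mtx"],float); c["D"]=np.array(c["D"],float); return c
def save(c,f): cv2.imwrite(f,c["color"][:,:,::-1])
def ray(c,uv):
    p=cv2.undistortPoints(np.array(uv,float).reshape(-1,1,2),c["mtx"],c["D"]).reshape(-1,2)
    d=np.c_[p,np.ones(len(p))]@c["R"]; return -c["R"].T@c["t"],d
def onplane(c,uv,z):
    o,d=ray(c,uv); return o+d*((z-o[2])/d[:,2])[:,None]
def tri(c1,u1,c2,u2):
    o1,d1=ray(c1,[u1]);o2,d2=ray(c2,[u2]);d1=d1[0];d2=d2[0]
    s=np.linalg.lstsq(np.c_[d1,-d2],o2-o1,rcond=None)[0]
    a,b=o1+s[0]*d1,o2+s[1]*d2; return (a+b)/2,np.linalg.norm(a-b)
def proj(c,X): return cv2.projectPoints(np.array(X,float).reshape(-1,1,3),np.array(c["rvec"],float),c["t"],c["mtx"],c["D"])[0].reshape(-1,2)
E
python3 - <<'E'
from h import *
for n in("top","side"):
    c=cam(n); save(c,f"pics/{n}0.png"); print(n,-c["R"].T@c["t"],c["mtx"][0,0])
print(readout.get_obs())
E
```

```text
top [ 0.31584159 -0.0845285   1.46924907] 536.2150775254095
side [0.38633219 0.64647296 0.75241159] 460.7662931052353
{'time_s': 0.1, 'qpos': array([ 1.18540959e+00,  3.00460259e-01,  1.52151782e+00, -2.34752395e-05,
        1.32073583e+00, -6.65968311e-02]), 'joint_vel': array([ 0.00092871, -0.00161274, -0.00084682, -0.00059902,  0.00042347,
        0.0010021 ]), 'tau': array([ 9.04480257e-04, -5.32647157e+01, -3.53282189e+01,  7.08872708e-02,
        2.35205685e-02, -9.26829762e-05]), 'ee_pos': array([0.17229384, 0.52205724, 0.20491905]), 'eef_rot': array([-3.14047236e+00, -5.19291077e-05,  2.82280854e+00]), 'force': array([-0.60058291, -0.22743086, -1.32702653]), 'moment': array([ 0.02440325, -0.02928153,  0.01892854]), 'grip_width': 0.09402651238695939}
```

View pics/top0.png

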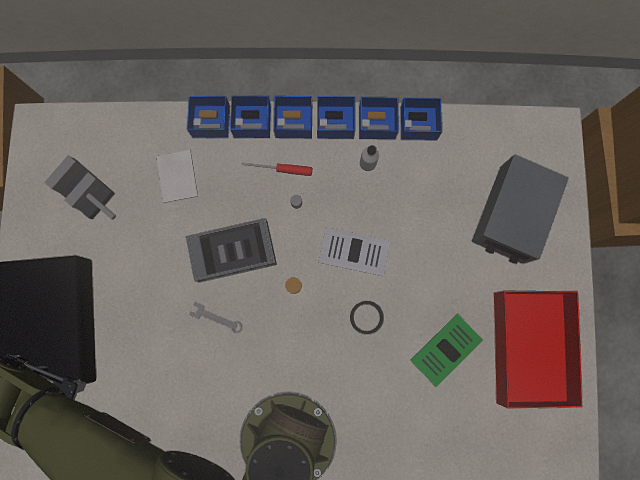

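View pics/side0.png

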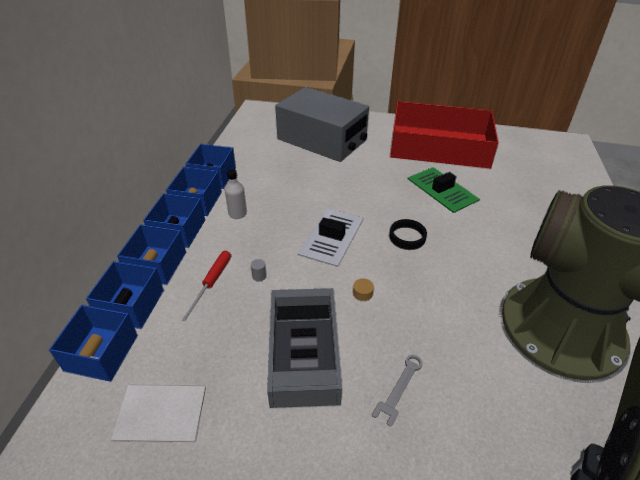

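Run:
```python
import cv2,numpy as np
t=cv2.imread("pics/top0.png");s=cv2.imread("pics/side0.png")
a=cv2.resize(t[205:295,175:400],(800,320),interpolation=cv2.INTER_CUBIC)
b=cv2.resize(s[270:420,250:360],(205,280),interpolation=cv2.INTER_CUBIC)
b2=cv2.resize(s[200:270,290:375],(340,280),interpolation=cv2.INTER_CUBIC)
o=np.zeros((600,800,3),np.uint8);o[:320]=a;o[320:,:205]=b;o[320:,300:640]=b2
cv2.imwrite("pics/crop1.png",o)
```

```text
(no output)
```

View pics/crop1.png

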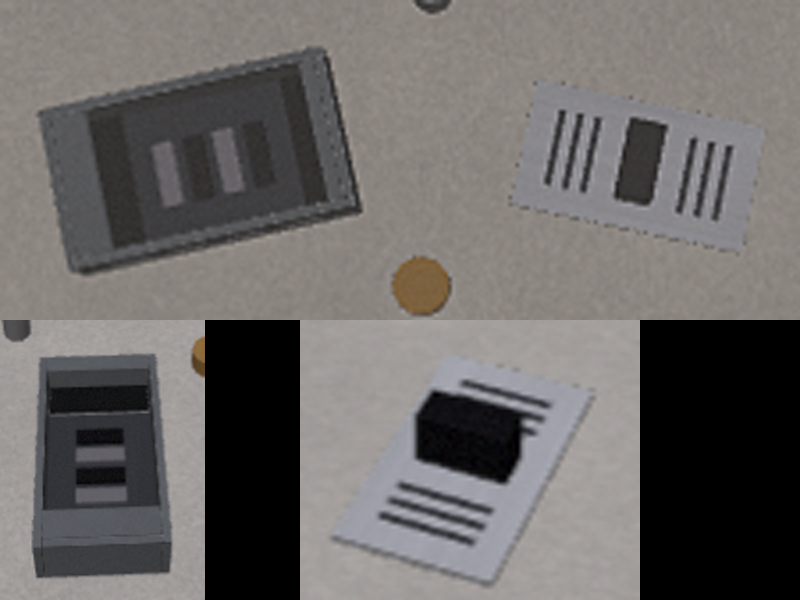

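Run:
```python
from h import *
t=cam("top");s=cam("side")
k=800/225; T=[(175+x/k-.4,205+y/k-.4) for x,y in[(40,113),(322,48),(360,212),(78,268)]]
k2=205/110; S=[(250+x/k2-.25,270+(y-320)/k2-.25) for x,y in[(170,540),(156,354),(41,357),(33,545)]]
# order top: deep-far(x+), narrow-far(x+), narrow-near, deep-near ; side: image left = x+
S=[S[3],S[2],S[1],S[0]]
for a,b in zip(T,S): print("tri",*[np.round(v,4) for v in tri(t,a,s,b)])
P=onplane(t,T,.058);Q=onplane(s,S,.058)
for n,P in(("top",P),("side",Q)):
    ax=(P[0]+P[3]-P[1]-P[2])/2; print(n,"centre",P.mean(0).round(4),"len",np.linalg.norm(ax).round(4),"w",np.linalg.norm(P[0]-P[3]).round(4),"yaw of +y axis deg",np.degrees(np.arctan2(ax[1],ax[0])).round(2))
# panel
for n,c,box in(("top",t,(310,220,400,285)),("side",s,(295,205,370,268))):
    im=c["color"].astype(int);x0,y0,x1,y1=box
    r=im[y0:y1,x0:x1]; m=((r[...,2]-r[...,0]>4)|(r.sum(2)<230)).astype(np.uint8)
    m=cv2.morphologyEx(m,cv2.MORPH_CLOSE,np.ones((5,5)))
    cs=cv2.findContours(m,0,2)[0];q=max(cs,key=cv2.contourArea).reshape(-1,2)+[x0,y0]
    W=onplane(c,q,.006)[:,:2].astype(np.float32)
    print(n,"panel",cv2.minAreaRect(W*1000))
    d=(r.sum(2)<130).astype(np.uint8);cs=cv2.findContours(d,0,2)[0];q=max(cs,key=cv2.contourArea)
    M=cv2.moments(q);u=(M['m10']/M['m00']+x0,M['m01']/M['m00']+y0);print("handle px",u,cv2.contourArea(q))
    if n=="top": print("handle rect",cv2.minAreaRect(onplane(c,q.reshape(-1,2)+[x0,y0],.042)[:,:2].astype(np.float32)*1000))
```

```text
tri [0.5378 0.2805 0.0573] 0.004
tri [0.5891 0.0679 0.0582] 0.0032
tri [0.4678 0.0365 0.0546] 0.0077
tri [0.421  0.2478 0.0498] 0.0028
top centre [0.5015 0.1575 0.058 ] len 0.2165 w 0.1215 yaw of +y axis deg 102.88
side centre [0.5059 0.16   0.058 ] len 0.2191 w 0.121 yaw of +y axis deg 103.26
top panel ((508.16998291015625, -174.06637573242188), (179.41085815429688, 96.9366683959961), 78.63267517089844)Traceback (most recent call last):
  File "<stdin>", line 20, in <module>
ZeroDivisionError: float division by zero
```

Run:
```python
from h import *
t=cam("top");s=cam("side")
for n,c,box in(("top",t,(340,232,372,270)),("side",s,(315,212,350,242))):
    x0,y0,x1,y1=box; r=c["color"].astype(int)[y0:y1,x0:x1].sum(2)
    print(n,r.min(),np.percentile(r,[10,30,50]))
    d=(r<200).astype(np.uint8);cs=cv2.findContours(d,0,2)[0];q=max(cs,key=cv2.contourArea).reshape(-1,2)
    print(cv2.contourArea(q),cv2.minAreaRect(q+[x0,y0]))
    if n=="top": print("handle rect",cv2.minAreaRect(onplane(c,q+[x0,y0],.042)[:,:2].astype(np.float32)*1000))
    else:
        W=q+[x0,y0]; print(cv2.approxPolyDP(W.astype(np.int32),1.5,True).reshape(-1,2).tolist())
# side panel plate corners, read from crop (4x, offset 290,200)
C=[(290+x/4-.4,200+(y-320)/4-.4) for x,y in[(445,357),(594,396),(492,584),(332,540)]]
P=onplane(s,C,.006);print(P.round(4),P.mean(0))
C=[(175+x/3.556-.4,205+y/3.556-.4) for x,y in[(536,82),(763,130),(740,250),(512,206)]]
Q=onplane(t,C,.006);print(Q.round(4),Q.mean(0))
# handle top far-left/right corners in side on z=.042
C=[(290+x/4-.4,200+(y-320)/4-.4) for x,y in[(435,392),(521,415),(514,437),(416,415)]]
P=onplane(s,C,.042);print("h top side",P.round(4),P.mean(0))
```

```text
top 106 [159. 343. 408.]
208.0 ((354.6439208984375, 249.9951171875), (10.476455688476562, 22.90851593017578), 12.094757080078125)
handle rect ((506.1945495605469, -173.3157958984375), (28.1187801361084, 62.11697006225586), 78.20564270019531)
side 4 [ 25.   50.  315.5]
428.0 ((331.5538330078125, 228.46923828125), (27.101089477539062, 18.505922317504883), 15.255120277404785)
[[323, 218], [319, 223], [319, 234], [340, 240], [344, 234], [344, 228], [346, 227], [344, 225], [346, 223]]
[[ 0.3521 -0.3085  0.006 ]
 [ 0.2565 -0.2879  0.006 ]
 [ 0.3133 -0.1075  0.006 ]
 [ 0.4061 -0.125   0.006 ]] [ 0.33198979 -0.20722182  0.006     ]
[[ 0.5724 -0.0942  0.006 ]
 [ 0.5365 -0.271   0.006 ]
 [ 0.4429 -0.2525  0.006 ]
 [ 0.4751 -0.0767  0.006 ]] [ 0.50673354 -0.17359898  0.006     ]
h top side [[ 0.3576 -0.2272  0.042 ]
 [ 0.3058 -0.2161  0.042 ]
 [ 0.3092 -0.1951  0.042 ]
 [ 0.3674 -0.2035  0.042 ]] [ 0.33499724 -0.21046157  0.042     ]
```

Run:
```python
from h import *
t=cam("top");s=cam("side")
f=lambda L:[(290+(x-300)/4-.4,200+(y-320)/4-.4) for x,y in L]
P=onplane(s,f([(445,357),(594,396),(492,584),(332,540)]),.006);print(P.round(4),P.mean(0))
a=f([(435,392),(521,415),(514,437),(416,415)]);P=onplane(s,a,.042);print("h top",P.round(4),P.mean(0))
print("tri handle top", tri(t,(354.64,250),s,np.mean(a,0)))
```

```text
[[ 0.5427 -0.2693  0.006 ]
 [ 0.4435 -0.2496  0.006 ]
 [ 0.4798 -0.0741  0.006 ]
 [ 0.5761 -0.0907  0.006 ]] [ 0.5105433 -0.1709321  0.006    ]
h top [[ 0.535  -0.191   0.042 ]
 [ 0.4811 -0.1803  0.042 ]
 [ 0.4821 -0.1599  0.042 ]
 [ 0.5421 -0.1679  0.042 ]] [ 0.51007907 -0.17475135  0.042     ]
tri handle top (array([ 0.50781011, -0.17315478,  0.04310265]), np.float64(0.0037565355518314604))
```

>>> {"method": "arm_command", "body": {"increments": [{"slide": [0.06, -0.05, 0.02], "yaw": 0.05}, {"slide": [0.12, -0.1, 0.02], "yaw": 0.11}, {"slide": [0.18, -0.15, 0.02], "yaw": 0.11}, {"slide": [0.22, -0.2, 0.02], "yaw": 0.11}, {"slide": [0.25, -0.25, 0.02], "yaw": 0.11}, {"slide": [0.28, -0.3, 0.02], "yaw": 0.11}, {"slide": [0.3, -0.36, 0.02], "yaw": 0.11}, {"slide": [0.31, -0.42, 0.02], "yaw": 0.11}]}}

```text
invalid input
```

>>> {"method": "arm_command", "body": {"increments": [{"gripper": 0.7, "slide": [0.06, -0.05, 0.02], "yaw": 0.05}, {"gripper": 0.7, "slide": [0.11, -0.09, 0.02], "yaw": 0.11}, {"gripper": 0.7, "slide": [0.16, -0.14, 0.02], "yaw": 0.117}, {"gripper": 0.7, "slide": [0.2, -0.18, 0.02], "yaw": 0.117}, {"gripper": 0.7, "slide": [0.24, -0.22, 0.02], "yaw": 0.117}, {"gripper": 0.7, "slide": [0.28, -0.27, 0.02], "yaw": 0.117}, {"gripper": 0.7, "slide": [0.3, -0.32, 0.02], "yaw": 0.117}, {"gripper": 0.7, "slide": [0.31, -0.37, 0.02], "yaw": 0.117}], "grip_force": 15}}

```text
time_s: 1.4
ee_pos: [0.4832, 0.1502, 0.2252]
eef_rot: [-3.141, -0.0, 2.939]
force: [-0.1, 0.4, 1.0]
grip_width: 0.0658
```

>>> {"method": "arm_command", "body": {"increments": [{"gripper": 0.55, "slide": [0.005, -0.055, 0], "yaw": 0}, {"gripper": 0.55, "slide": [0.01, -0.11, 0], "yaw": 0}, {"gripper": 0.55, "slide": [0.015, -0.165, 0], "yaw": 0}, {"gripper": 0.55, "slide": [0.02, -0.22, 0], "yaw": 0}, {"gripper": 0.55, "slide": [0.026, -0.275, 0], "yaw": 0}, {"gripper": 0.55, "slide": [0.026, -0.325, 0], "yaw": 0}, {"gripper": 0.55, "slide": [0.026, -0.325, -0.06], "yaw": 0}, {"gripper": 0.55, "slide": [0.026, -0.325, -0.1], "yaw": 0}]}}

```text
time_s: 2.4
ee_pos: [0.5076, -0.1731, 0.1232]
eef_rot: [3.141, -0.001, 2.938]
force: [-0.2, -0.4, 0.3]
grip_width: 0.0516
```

Run:
```python
from h import *
s=cam("side");t=cam("top");print(readout.get_obs()["ee_pos"],readout.get_obs()["qpos"].round(2))
a=cv2.resize(s["color"][140:280,240:440],(800,560));
cv2.imwrite("pics/c2.png",a[:,:,::-1])
```

```text
[ 0.50647133 -0.1721195   0.12173439] [-0.4   0.36  1.65  0.    1.14 -1.76]
```

View pics/c2.png

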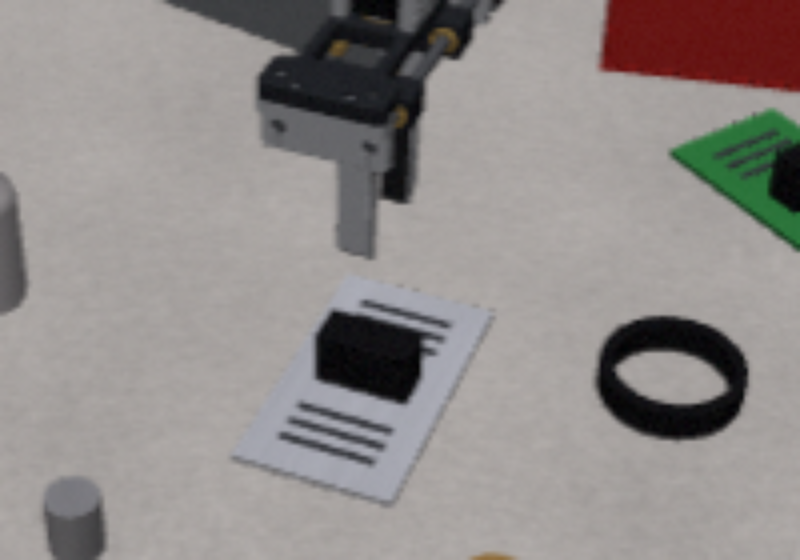

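>>> {"method": "arm_command", "body": {"increments": [{"gripper": 0.55, "slide": [0, 0, -0.05], "yaw": 0}, {"gripper": 0.55, "slide": [0, 0, -0.09], "yaw": 0}, {"gripper": 0.55, "slide": [0, 0, -0.112], "yaw": 0}, {"gripper": 0.55, "slide": [0, 0, -0.112], "yaw": 0}, {"gripper": 0.2, "slide": [0, 0, -0.112], "yaw": 0}, {"gripper": 0.2, "slide": [0, 0, -0.112], "yaw": 0}, {"gripper": 0.2, "slide": [0, 0, -0.112], "yaw": 0}, {"gripper": 0.2, "slide": [0, 0, -0.112], "yaw": 0}], "grip_force": 15}}

```text
time_s: 3.5
ee_pos: [0.509, -0.1731, 0.0146]
eef_rot: [-3.141, 0.002, 2.94]
force: [-2.1, -0.1, 7.6]
grip_width: 0.0281
```

>>> {"method": "arm_command", "body": {"increments": [{"gripper": 0.0, "slide": [0, 0, 0], "yaw": 0}, {"gripper": 0.0, "slide": [0, 0, 0.01], "yaw": 0}, {"gripper": 0.0, "slide": [0, 0, 0.03], "yaw": 0}, {"gripper": 0.0, "slide": [0, 0, 0.06], "yaw": 0}, {"gripper": 0.0, "slide": [0, 0, 0.09], "yaw": 0}, {"gripper": 0.0, "slide": [0, 0, 0.11], "yaw": 0}, {"gripper": 0.0, "slide": [0, 0, 0.11], "yaw": 0}, {"gripper": 0.0, "slide": [0, 0, 0.11], "yaw": 0}]}}

```text
time_s: 4.5
ee_pos: [0.5079, -0.1725, 0.1225]
eef_rot: [3.141, -0.001, 2.94]
force: [1.4, 0.1, -4.0]
grip_width: 0.0278
```

Run:
```python
from h import *
o=readout.get_obs();print(o["force"],o["moment"],o["grip_width"],o["ee_pos"])
s=cam("side");t=cam("top")
a=cv2.resize(s["color"][140:280,240:440],(800,560));
cv2.imwrite("pics/c3.png",a[:,:,::-1])
```

```text
[ 1.44546295  0.13756572 -4.02094412] [0.02409377 0.04330412 0.02954582] 0.027840979431637547 [ 0.50787134 -0.17246921  0.12250856]
```

View pics/c3.png

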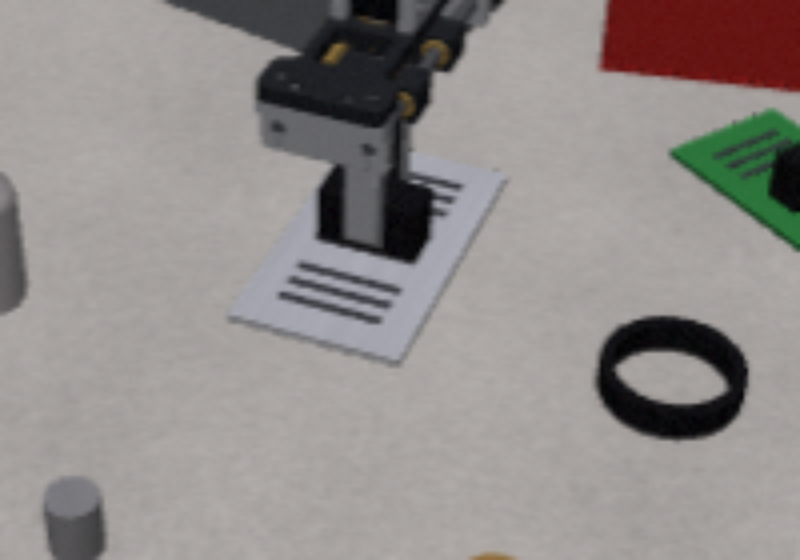

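>>> {"method": "arm_command", "body": {"increments": [{"gripper": 0.0, "slide": [0, 0.03, 0.01], "yaw": 0.06}, {"gripper": 0.0, "slide": [0, 0.08, 0.01], "yaw": 0.13}, {"gripper": 0.0, "slide": [0, 0.13, 0.01], "yaw": 0.2}, {"gripper": 0.0, "slide": [0, 0.18, 0.01], "yaw": 0.27}, {"gripper": 0.0, "slide": [0, 0.23, 0.01], "yaw": 0.34}, {"gripper": 0.0, "slide": [0, 0.28, 0.01], "yaw": 0.4}, {"gripper": 0.0, "slide": [0.001, 0.308, 0], "yaw": 0.431}, {"gripper": 0.0, "slide": [0.001, 0.308, -0.01], "yaw": 0.431}]}}

```text
time_s: 5.6
ee_pos: [0.5089, 0.1368, 0.1123]
eef_rot: [3.141, -0.001, -2.91]
force: [-0.1, -0.7, -4.9]
grip_width: 0.028
```

>>> {"method": "arm_command", "body": {"increments": [{"gripper": 0.0, "slide": [0, 0, -0.01], "yaw": 0}, {"gripper": 0.0, "slide": [0, 0, -0.02], "yaw": 0}, {"gripper": 0.0, "slide": [0, 0, -0.02], "yaw": 0}]}}

```text
time_s: 5.98
ee_pos: [0.5091, 0.1345, 0.0926]
eef_rot: [3.142, -0.002, -2.914]
force: [0.3, -0.5, -4.2]
grip_width: 0.0279
```

Run:
```python
from h import *
o=readout.get_obs();print(o["force"],o["moment"],o["grip_width"],o["ee_pos"],o["eef_rot"])
s=cam("side");t=cam("top");save(s,"pics/s4.png");save(t,"pics/t4.png")
a=cv2.resize(s["color"][230:420,230:380],(474,600),interpolation=cv2.INTER_CUBIC)
b=cv2.resize(t["color"][205:295,175:285],(326,267),interpolation=cv2.INTER_CUBIC)
z=np.zeros((600,800,3),np.uint8);z[:,:474]=a;z[:267,474:]=b
cv2.imwrite("pics/c4.png",z[:,:,::-1])
```

```text
[ 0.28016026 -0.45074787 -4.19774924] [ 0.01132143  0.01505968 -0.02364667] 0.02787681021286046 [0.50905276 0.13454435 0.09260314] [ 3.14157197e+00 -1.53803892e-03 -2.91350906e+00]
```

View pics/c4.png

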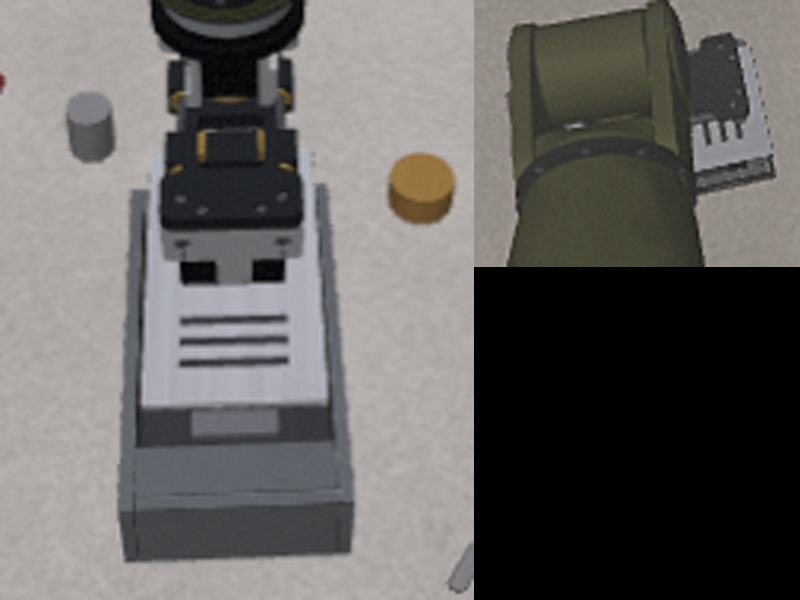

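Run:
```python
from h import *
s=cam("side")
g=lambda L:[(230+x/3.16-.35,230+y/3.158-.35) for x,y in L]
P=onplane(s,g([(142,405),(328,402)]),.085)
L=onplane(s,g([(137,446),(338,443)]),.058)
H=onplane(s,g([(131,191),(327,186),(352,494),(120,503)]),.058)
print(P.round(4),L.round(4),H.round(4),H.mean(0))
th=np.radians(13.1)
for th in np.radians([12.6,13.1,13.6]):
    ex=np.array([np.cos(th),np.sin(th)]);ey=np.array([-ex[1],ex[0]])
    for n,q in(("P",P),("L",L),("H",H)): print(n,(q[:,:2]@ex).round(4),(q[:,:2]@ey).round(4))
a=(H[0]+H[1]-H[2]-H[3]);print(np.degrees(np.arctan2(-a[1],-a[0])), [np.degrees(np.arctan2(*(q[0]-q[1])[1::-1])) for q in(P,L)])
```

```text
[[0.5382 0.2351 0.085 ]
 [0.442  0.2139 0.085 ]] [[0.5403 0.2437 0.058 ]
 [0.4346 0.2207 0.058 ]] [[0.5917 0.0692 0.058 ]
 [0.4717 0.0407 0.058 ]
 [0.4224 0.2493 0.058 ]
 [0.5401 0.2781 0.058 ]] [0.50647943 0.15933466 0.058     ]
P [0.5765 0.478 ] [0.112  0.1123]
L [0.5804 0.4723] [0.12   0.1206]
H [0.5926 0.4692 0.4666 0.5878] [-0.0615 -0.0631  0.1511  0.1536]
P [0.5774 0.479 ] [0.107  0.1082]
L [0.5815 0.4733] [0.1149 0.1164]
H [0.592  0.4686 0.4679 0.5891] [-0.0667 -0.0672  0.147   0.1485]
P [0.5784 0.4799] [0.102 0.104]
L [0.5825 0.4743] [0.1099 0.1123]
H [0.5914 0.468  0.4692 0.5904] [-0.0719 -0.0713  0.1429  0.1433]
103.59015936001833 [np.float64(12.421913298561485), np.float64(12.305099426135019)]
```

>>> {"method": "arm_command", "body": {"increments": [{"gripper": 0.0, "slide": [0, 0, -0.01], "yaw": 0}, {"gripper": 0.0, "slide": [0, 0, -0.018], "yaw": 0}, {"gripper": 0.0, "slide": [0, 0, -0.022], "yaw": 0}, {"gripper": 0.0, "slide": [0, 0, -0.023], "yaw": 0}, {"gripper": 0.0, "slide": [0, 0, -0.024], "yaw": 0}]}}

```text
time_s: 6.75
ee_pos: [0.5097, 0.1358, 0.0702]
eef_rot: [3.141, 0.001, -2.912]
force: [-2.8, 6.1, 6.6]
grip_width: 0.0287
```

>>> {"method": "arm_command", "body": {"increments": [{"gripper": 0.0, "slide": [0, 0, -0.001], "yaw": 0}, {"gripper": 0.0, "slide": [0, 0, -0.002], "yaw": 0}, {"gripper": 0.0, "slide": [0, 0, -0.003], "yaw": 0}], "grip_force": 10}}

```text
time_s: 7.12
ee_pos: [0.5099, 0.1359, 0.0671]
eef_rot: [3.141, 0.002, -2.912]
force: [-2.3, 5.5, 3.7]
grip_width: 0.0292
```

>>> {"method": "arm_command", "body": {"increments": [{"gripper": 0.0, "slide": [0, 0, -0.001], "yaw": 0}, {"gripper": 0.0, "slide": [0, 0, -0.002], "yaw": 0}, {"gripper": 0.0, "slide": [0, 0, -0.003], "yaw": 0}, {"gripper": 0.0, "slide": [0, 0, -0.004], "yaw": 0}]}}

```text
time_s: 7.62
ee_pos: [0.5099, 0.136, 0.0632]
eef_rot: [3.141, 0.002, -2.912]
force: [-1.8, 6.3, 3.5]
grip_width: 0.0309
```

Run:
```python
from h import *
o=readout.get_obs();print(o["force"],o["moment"],o["grip_width"],o["ee_pos"])
s=cam("side")
a=cv2.resize(s["color"][230:420,230:380],(474,600),interpolation=cv2.INTER_CUBIC)
cv2.imwrite("pics/c5.png",a[:,:,::-1])
```

```text
[-1.78482275  6.27179577  3.47831487] [ 0.78279734  0.22562739 -0.05024741] 0.0309285549690967 [0.50992076 0.13601075 0.06322956]
```

View pics/c5.png

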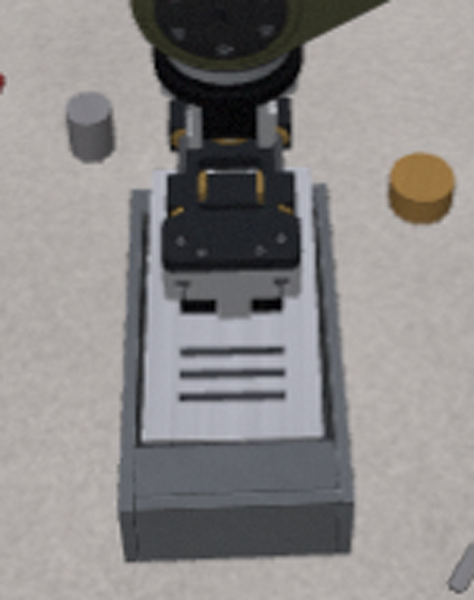

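Run:
```python
from h import *
s=cam("side")
g=lambda L:[(230+x/3.16-.35,230+y/3.158-.35) for x,y in L]
th=np.radians(13.1);ex=np.array([np.cos(th),np.sin(th)]);ey=np.array([-ex[1],ex[0]])
o,d=ray(s,g([(143,442),(323,438)]))
for z in(.04,.045,.05,.055,.06,.065):
    q=o+d*((z-o[2])/d[:,2])[:,None]; print(z,(q[:,:2]@ey-.1157+.0745).round(4),(q[:,:2]@ex).round(4))
```

```text
0.04 [0.0603 0.0608] [0.5798 0.4801]
0.045 [0.0633 0.0639] [0.5794 0.4804]
0.05 [0.0664 0.067 ] [0.579  0.4807]
0.055 [0.0695 0.0701] [0.5786 0.481 ]
0.06 [0.0726 0.0731] [0.5782 0.4813]
0.065 [0.0757 0.0762] [0.5778 0.4816]
```

>>> {"method": "arm_command", "body": {"increments": [{"gripper": 0.0, "slide": [0, 0, -0.001], "yaw": 0}, {"gripper": 0.0, "slide": [0, 0, -0.002], "yaw": 0}, {"gripper": 0.0, "slide": [-0.0005, 0.002, -0.0025], "yaw": 0}, {"gripper": 0.0, "slide": [-0.001, 0.005, -0.003], "yaw": 0}, {"gripper": 0.0, "slide": [-0.002, 0.008, -0.003], "yaw": 0}, {"gripper": 0.0, "slide": [-0.0025, 0.011, -0.0035], "yaw": 0}, {"gripper": 0.0, "slide": [-0.003, 0.014, -0.004], "yaw": 0}]}}

```text
time_s: 8.6
ee_pos: [0.5063, 0.1495, 0.0583]
eef_rot: [-3.142, -0.0, -2.912]
force: [0.7, -2.2, 1.3]
grip_width: 0.0322
```

Run:
```python
from h import *
o=readout.get_obs();print(o["force"],o["moment"],o["grip_width"],o["ee_pos"])
s=cam("side")
a=cv2.resize(s["color"][230:420,230:380],(474,600),interpolation=cv2.INTER_CUBIC)
cv2.imwrite("pics/c6.png",a[:,:,::-1])
```

```text
[ 0.70388891 -2.24975218  1.2928539 ] [-0.87240552 -0.26663099  0.00831155] 0.03221587868241163 [0.50626455 0.14947442 0.05834395]
```

View pics/c6.png

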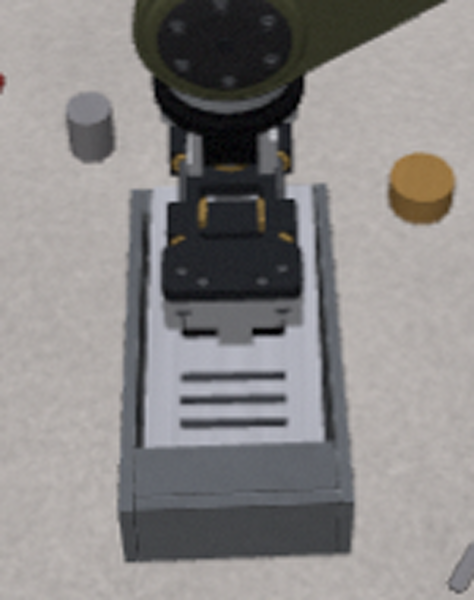

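>>> {"method": "arm_command", "body": {"increments": [{"gripper": 0.0, "slide": [-0.0005, 0.003, 0], "yaw": 0}, {"gripper": 0.0, "slide": [-0.0015, 0.006, -0.0005], "yaw": 0}, {"gripper": 0.0, "slide": [-0.002, 0.009, -0.001], "yaw": 0}, {"gripper": 0.0, "slide": [-0.003, 0.012, -0.001], "yaw": 0}, {"gripper": 0.0, "slide": [-0.003, 0.014, -0.001], "yaw": 0}, {"gripper": 0.0, "slide": [-0.003, 0.014, -0.001], "yaw": 0}]}}

```text
time_s: 9.4
ee_pos: [0.5031, 0.1636, 0.0573]
eef_rot: [3.141, -0.0, -2.912]
force: [-0.6, 1.3, -1.4]
grip_width: 0.0316
```

>>> {"method": "arm_command", "body": {"increments": [{"gripper": 0.0, "slide": [0, 0.0015, 0], "yaw": 0}, {"gripper": 0.0, "slide": [-0.0005, 0.003, -0.001], "yaw": 0}, {"gripper": 0.0, "slide": [-0.0005, 0.003, -0.003], "yaw": 0}, {"gripper": 0.0, "slide": [-0.0005, 0.003, -0.004], "yaw": 0}]}}

```text
time_s: 9.9
ee_pos: [0.5027, 0.1662, 0.0531]
eef_rot: [3.142, -0.0, -2.912]
force: [-0.7, 0.2, -4.4]
grip_width: 0.0279
```

>>> {"method": "arm_command", "body": {"increments": [{"gripper": 0.0, "slide": [0, 0, -0.002], "yaw": 0}, {"gripper": 0.0, "slide": [0, 0, -0.004], "yaw": 0}, {"gripper": 0.0, "slide": [0, 0, -0.006], "yaw": 0}, {"gripper": 0.0, "slide": [0, 0, -0.007], "yaw": 0}]}}

```text
time_s: 10.4
ee_pos: [0.5028, 0.1663, 0.0463]
eef_rot: [-3.142, -0.0, -2.912]
force: [-0.3, -0.5, -4.4]
grip_width: 0.028
```

>>> {"method": "arm_command", "body": {"increments": [{"gripper": 0.0, "slide": [0, 0, -0.001], "yaw": 0}, {"gripper": 0.0, "slide": [0, 0, -0.002], "yaw": 0}, {"gripper": 0.0, "slide": [0, 0, -0.003], "yaw": 0}]}}

```text
time_s: 10.78
ee_pos: [0.5029, 0.1663, 0.0434]
eef_rot: [-3.142, 0.0, -2.912]
force: [-0.4, -0.3, -4.3]
grip_width: 0.0279
```

>>> {"method": "arm_command", "body": {"increments": [{"gripper": 0.0, "slide": [0, 0, -0.001], "yaw": 0}, {"gripper": 0.0, "slide": [0, 0, -0.002], "yaw": 0}, {"gripper": 0.0, "slide": [0, 0, -0.003], "yaw": 0}]}}

```text
time_s: 11.15
ee_pos: [0.5029, 0.1663, 0.0404]
eef_rot: [-3.142, 0.0, -2.912]
force: [0.8, -0.3, -3.6]
grip_width: 0.0277
```

>>> {"method": "arm_command", "body": {"increments": [{"gripper": 0.0, "slide": [0, 0, -0.001], "yaw": 0}, {"gripper": 0.0, "slide": [0, 0, -0.002], "yaw": 0}]}}

```text
time_s: 11.4
ee_pos: [0.5029, 0.1663, 0.0384]
eef_rot: [-3.142, -0.0, -2.912]
force: [-0.6, 0.0, -4.6]
grip_width: 0.0278
```

>>> {"method": "arm_command", "body": {"increments": [{"gripper": 0.0, "slide": [0, 0, -0.001], "yaw": 0}, {"gripper": 0.0, "slide": [0, 0, -0.002], "yaw": 0}]}}

```text
time_s: 11.65
ee_pos: [0.5029, 0.1663, 0.0364]
eef_rot: [-3.142, 0.0, -2.912]
force: [0.1, 0.5, -4.7]
grip_width: 0.0278
```

>>> {"method": "arm_command", "body": {"increments": [{"gripper": 0.0, "slide": [0, 0, -0.001], "yaw": 0}, {"gripper": 0.0, "slide": [0, 0, -0.002], "yaw": 0}]}}

```text
time_s: 11.9
ee_pos: [0.5029, 0.1662, 0.0344]
eef_rot: [-3.142, -0.0, -2.912]
force: [0.4, -0.2, -4.8]
grip_width: 0.0277
```

>>> {"method": "arm_command", "body": {"increments": [{"gripper": 0.0, "slide": [0, 0, -0.001], "yaw": 0}, {"gripper": 0.0, "slide": [0, 0, -0.002], "yaw": 0}]}}

```text
time_s: 12.15
ee_pos: [0.5029, 0.1663, 0.0324]
eef_rot: [3.142, -0.0, -2.912]
force: [-0.3, -0.3, -4.3]
grip_width: 0.0274
```

>>> {"method": "arm_command", "body": {"increments": [{"gripper": 0.0, "slide": [0, 0, -0.001], "yaw": 0}, {"gripper": 0.0, "slide": [0, 0, -0.002], "yaw": 0}]}}

```text
time_s: 12.4
ee_pos: [0.5029, 0.1663, 0.0306]
eef_rot: [-3.142, 0.0, -2.912]
force: [-3.8, -0.9, 3.2]
grip_width: 0.0277
```

>>> {"method": "arm_command", "body": {"increments": [{"gripper": 0.0, "slide": [0, 0, 0.001], "yaw": 0}, {"gripper": 0.0, "slide": [0, 0, 0.001], "yaw": 0}, {"gripper": 0.0, "slide": [0.0005, -0.002, 0.001], "yaw": 0}, {"gripper": 0.0, "slide": [0.001, -0.004, 0.001], "yaw": 0}, {"gripper": 0.0, "slide": [0.0014, -0.006, 0.001], "yaw": 0}, {"gripper": 0.0, "slide": [0.0019, -0.008, 0.001], "yaw": 0}, {"gripper": 0.0, "slide": [0.0023, -0.01, 0.001], "yaw": 0}, {"gripper": 0.0, "slide": [0.0028, -0.012, 0.001], "yaw": 0}]}}

```text
time_s: 13.4
ee_pos: [0.5057, 0.1542, 0.0314]
eef_rot: [3.142, 0.0, -2.912]
force: [-0.5, 1.2, -1.8]
grip_width: 0.0278
```

>>> {"method": "arm_command", "body": {"increments": [{"gripper": 0.0, "slide": [0.0002, -0.001, 0], "yaw": 0}, {"gripper": 0.0, "slide": [0.0005, -0.002, 0], "yaw": 0}, {"gripper": 0.0, "slide": [0.0007, -0.003, 0], "yaw": 0}, {"gripper": 0.0, "slide": [0.0009, -0.004, 0], "yaw": 0}]}}

```text
time_s: 13.9
ee_pos: [0.5066, 0.1502, 0.0314]
eef_rot: [3.142, -0.0, -2.912]
force: [0.1, 0.3, -1.7]
grip_width: 0.0279
```

>>> {"method": "arm_command", "body": {"increments": [{"gripper": 0.0, "slide": [0.0002, -0.001, 0], "yaw": 0}, {"gripper": 0.0, "slide": [0.0003, -0.0015, 0], "yaw": 0}]}}

```text
time_s: 14.15
ee_pos: [0.5066, 0.1493, 0.0315]
eef_rot: [3.141, -0.0, -2.912]
force: [-3.6, 6.9, 0.1]
grip_width: 0.0278
```

>>> {"method": "arm_command", "body": {"increments": [{"gripper": 0.0, "slide": [0.0001, -0.0005, 0], "yaw": 0}, {"gripper": 0.0, "slide": [0.0001, -0.0005, 0], "yaw": 0}]}}

```text
time_s: 14.4
ee_pos: [0.5065, 0.1491, 0.0315]
eef_rot: [3.14, -0.001, -2.912]
force: [-5.1, 8.7, -0.5]
grip_width: 0.0277
```

Run:
```python
from h import *
o=readout.get_obs();print(o["force"],o["moment"],o["grip_width"],o["ee_pos"],o["eef_rot"])
s=cam("side")
a=cv2.resize(s["color"][230:420,230:380],(474,600),interpolation=cv2.INTER_CUBIC)
cv2.imwrite("pics/c7.png",a[:,:,::-1])
```

```text
[-5.05925071  8.70764831 -0.47135129] [1.61524884 0.68062262 0.16551792] 0.027652078662871643 [0.5064979  0.14912611 0.03146715] [ 3.14025687e+00 -6.02837945e-04 -2.91206383e+00]
```

View pics/c7.png

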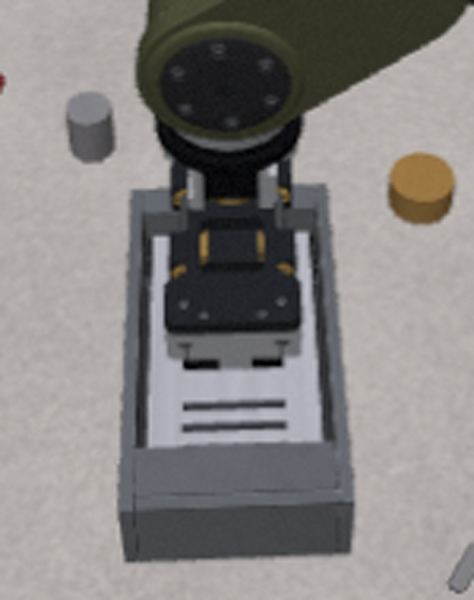

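>>> {"method": "arm_command", "body": {"increments": [{"gripper": 0.0, "slide": [-0.0002, 0.001, 0], "yaw": 0.004}, {"gripper": 0.0, "slide": [-0.0002, 0.001, 0], "yaw": 0.009}, {"gripper": 0.0, "slide": [0, 0, 0], "yaw": 0.009}, {"gripper": 0.0, "slide": [0, 0, 0], "yaw": 0.009}]}}

```text
time_s: 14.95
ee_pos: [0.5069, 0.1491, 0.0316]
eef_rot: [3.14, 0.0, -2.904]
force: [-2.4, 8.7, -1.0]
grip_width: 0.0278
```

Run:
```python
from h import *
o=readout.get_obs();print(o["force"],o["moment"],o["grip_width"],o["ee_pos"],o["eef_rot"])
```

```text
[-2.36783026  8.72777415 -0.96309656] [ 1.68615161  0.41256381 -0.056209  ] 0.02782591920987571 [0.50687318 0.14907154 0.03156377] [ 3.14012013e+00  2.59532136e-04 -2.90359284e+00]
```

>>> {"method": "arm_command", "body": {"increments": [{"gripper": 0.4, "slide": [0, 0, 0], "yaw": 0}, {"gripper": 0.5, "slide": [0, 0, 0], "yaw": 0}, {"gripper": 0.5, "slide": [0, 0, 0], "yaw": 0}, {"gripper": 0.5, "slide": [0, 0, 0], "yaw": 0}, {"gripper": 0.5, "slide": [0, 0, 0], "yaw": 0}]}}

```text
time_s: 15.58
ee_pos: [0.507, 0.1482, 0.0314]
eef_rot: [-3.142, 0.0, -2.903]
force: [-0.4, -0.5, 0.1]
grip_width: 0.0468
```

>>> {"method": "arm_command", "body": {"increments": [{"gripper": 0.5, "slide": [0, 0, 0.01], "yaw": 0}, {"gripper": 0.5, "slide": [0, 0, 0.04], "yaw": 0}, {"gripper": 0.5, "slide": [0, 0, 0.08], "yaw": 0}, {"gripper": 0.5, "slide": [0, 0, 0.13], "yaw": 0}, {"gripper": 0.5, "slide": [0, 0, 0.18], "yaw": 0}, {"gripper": 0.5, "slide": [-0.05, 0, 0.2], "yaw": 0}, {"gripper": 0.5, "slide": [-0.1, -0.04, 0.2], "yaw": 0}, {"gripper": 0.5, "slide": [-0.12, -0.1, 0.2], "yaw": 0}]}}

```text
time_s: 16.58
ee_pos: [0.3858, 0.05, 0.2323]
eef_rot: [-3.141, 0.002, -2.9]
force: [-0.1, -0.4, 0.2]
grip_width: 0.047
```

>>> {"method": "arm_command", "body": {"increments": [{"gripper": 0.5, "slide": [0, -0.05, 0], "yaw": 0}, {"gripper": 0.5, "slide": [0, -0.1, 0], "yaw": 0}, {"gripper": 0.5, "slide": [0, -0.15, 0], "yaw": 0}, {"gripper": 0.5, "slide": [0, -0.2, 0], "yaw": 0}, {"gripper": 0.5, "slide": [0, -0.2, 0], "yaw": 0}]}}

```text
time_s: 17.2
ee_pos: [0.3872, -0.1521, 0.2319]
eef_rot: [-3.141, 0.0, -2.907]
force: [-0.3, 0.4, 0.3]
grip_width: 0.0471
```

Run:
```python
from h import *
o=readout.get_obs();print(o["force"],o["ee_pos"])
s=cam("side");t=cam("top")
a=cv2.resize(s["color"][230:420,230:380],(474,600),interpolation=cv2.INTER_CUBIC)
b=cv2.resize(t["color"][205:295,175:285],(326,267),interpolation=cv2.INTER_CUBIC)
z=np.zeros((600,800,3),np.uint8);z[:,:474]=a;z[:267,474:]=b
z[300:545,474:]=cv2.resize(t["color"],(326,245))
cv2.imwrite("pics/c8.png",z[:,:,::-1])
```

```text
[-0.29662381  0.38761001  0.25060552] [ 0.3872336  -0.15205976  0.2318871 ]
```

View pics/c8.png

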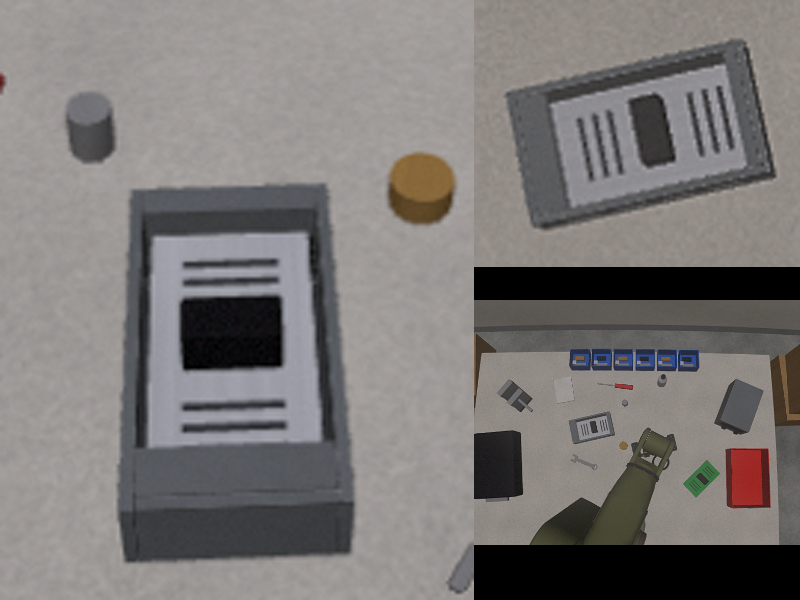

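Run:
```python
from h import *
t=cam("top")
r=t["color"].astype(int)[232:268,215:250];
P=onplane(t,[(175+(653-474)/2.964-.35,205+130/2.964-.35)],.061)[0]
th=np.radians(13.4);ey=np.array([-np.sin(th),np.cos(th)]);ex=np.array([np.cos(th),np.sin(th)])
d=P[:2]-[.5015,.1575];print("panel in housing: x",d@ex,"y",d@ey)
if abs(d@ey+.0115)<.004: print(job.hand_in())
```

```text
panel in housing: x -0.00037837904404766035 y -0.01223231395772868
the job is handed in; nothing more can be done
None
```

The panel is in the housing, lying flat under both lips and pushed against the end wall, and the job is handed in at about 17 s of robot time.

- **How it went in:** I gripped the handle across its 28 mm and used the narrow lip to tilt the panel in a light grip. Then I tucked the deep end under its lip and let the narrow end down past the other lip.
- **Ledges:** I lowered it slowly and felt the ledges with the panel's underside at about 18 mm. The contact force was about 8 N.
- **Sliding home:** The first touch on the end wall was one corner only, shown by a sideways force and a twist. A yaw correction of 0.5° made the contact flush at about 9 N, and then I let go and moved clear.

**Last checks:**
- After release, the top camera put the panel origin at housing y −12.2 mm and x −0.4 mm. The target y is −11.5 mm, so this is within the 2 mm calibration.
- The last picture shows the panel flat under both lips. The rest of the bench looks as it was at the start, except for one area the arm hid: I could not see all of the tape ring there.
- The wrist force returned to about zero after release.
- The two cameras disagreed by about 5 mm on where the housing stood, and their fit left its yaw uncertain by about 0.5°. I settled both by feel. No check failed.

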